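# Close up the vacuum fittings case

## Robot

A 6-joint arm with a two-finger parallel gripper is mounted at the origin on a cart in front of the work surface, level with it; the furniture and walls round the work are solid. World frame = base frame: x ahead of the robot, y to its left, z up, the work surface at z = 0. Lengths are in m, angles in rad, forces in N, time in s.
With the tool pointing down it reaches from about 0.35 to 0.975 m from the base axis. Payload 4.9 kg.
Tool frame: the origin (TCP) lies midway between the tips of the shut fingers; the grasp point (between the pads) lies 19 mm behind it; z points along the fingers, y is the line along which they close (so a half turn about z gives the same grasp; the last joint's range is limited). The gripper opens to 85 mm and grips with 20 to 120 N. Pads are 22 mm wide; open, the fingers measure 114 mm over their backs; the gripper's body (76 mm by 85 mm) begins 54 mm behind the grasp point. The pads swing forward as they close: fully open they stand 13 mm farther back than shut.
Start: joints at [-1.294, 0.053, 1.613, -0, 1.476, -0.119], TCP at [0.241, -0.577, 0.231] pointing down, gripper open.
Joint ranges: [-3.01, 3.01], [-1.01, 2.22], [0.06, 2.58], [-1.02, 4.17], [0.09, 2.62], [-3.14, 3.14]. Speed limits (rad/s): [2.57, 2.57, 3.14, 3.14, 3.14, 3.14].

## Interface

Orientations are given as a unit quaternion [w, x, y, z].
In Python, from plant import * gives the robot as it stands.
- The arm moves only by the tool jog_arm, never from a script. Its argument "targets" is a list of rows, each a list of 3 entries, a list of its own where there are three numbers: the shift along the tool's x, y, z in units of 25 mm (1.0 is 25 mm), then the turn, a rotation vector about the tool's x, y, z in units of 8 degrees (1.0 is 8 degrees), then the opening in per cent of the stroke, from 0 (shut) to 100 (fully open). A call has 1 to 8 rows; each row is the pose to reach, as a shift and turn from the pose commanded when the call began, along the tool's axes at that moment; what a row does not reach only later rows make up. A row lasts 1/8 s, in which the tool goes at most 62.5 mm and 10.7 degrees, less where a joint would pass 70% of its speed; a pose out of reach is approached as far as the arm can. A call with a gripper value outside its range is refused whole. The fingers move at their own pace and stop on an object; the grip force is fixed at half the most. Time passes only in rows, so rows that repeat a pose let the fingers close. It gives the time, the measured TCP pose, the force, the opening and the grip force at its end, in the units of the state.
- state(): the state, without advancing time (a new reading comes with each control period).
- grab_frame(name): name is "scene" or "top" or "wrist"; returns (picture, depth): 384x512x3 uint8, red, green, blue; 384x512 float32, m along the optical axis (not along the pixel's ray), 0 where there is no reading.
- camera_params(name): a dict with "fovy" (degrees; the focal length in pixels is half the picture's height over the tangent of half this angle, whatever the lens; pixels are square), "cx", "cy" (the principal point, pixels), "rvec" (rotation vector, rad) and "tvec" (3), from world to camera coordinates, as OpenCV has them; the wrist camera has in their place "hand_eye" (4x4, takes a point from camera to tool coordinates, whose origin is the TCP and whose axes are the flange's). Camera axes: x right, y down, z forward; pixel columns grow to the right and rows downward; lengths in m; the calibration is good to about 2 mm. A picture is of the moment at which its call begins: read the wrist's pose just before it. camera_params takes no time and is no camera call.
- job_done(): hands the job in; it is judged then, once.
The state is a dict: "time": time; "joint_pos": joint angles; "joint_vel": joint speeds; "joint_efforts": joint torques, N m; "tool_pos": TCP position; "tool_rot": TCP orientation; "contact_force": force on the tool from outside, world axes, zero at the start; "ft_torque": the same for the moment, N m; "gripper_width": opening from 0.0 (shut) to 1.0 (fully open); "grasp_force": force on a finger pad.
Only numpy, scipy, OpenCV 4.12 (cv2) and the standard library are available. Lean on these libraries where they do the work, as an engineer would, in place of code of your own. Each camera call takes 0.05 s, during which the arm holds its last target. There are 200 camera calls.

## Task

The small fittings case on the bench is packed and has to be closed with the fingertips alone; nothing needs to be gripped. Push the upright retaining flap over until it lies flat on top of the fittings, and only then swing the hinged lid over from the left and push it fully shut. Do not lift the fittings out of their compartment, and leave the spool, the screwdriver and the pipe elbow round the case where they lie.

Things in the scene. Friction and masses are not known exactly. Their poses are not given: they have to be found in the camera images.
- case: Open-topped shallow grey metal case, fixed to the bench, 160 (x) x 100 (y) x 45 mm high, walls 4 mm. Origin: centre of its underside. Its x axis points from its front wall (nearest the robot) to the back, y to its left wall, z up. A partition (26 mm high) at x = +14 mm ends the front compartment, in which two fittings lie loose; a clamp in the rear one is fixed.
- flap (a joint): Angle of the retaining flap, rad: 0 = folded flat (it rests on the partition and side ledges, its top face 32.5 mm above the bench), about 1.5 = upright, limit 1.60. It folds from the front wall away from the robot, towards the case's back (+x). The hinge is stiff (about 0.06 Nm): the flap stays at any angle where it is left and takes about 1 N at its free edge to move.
- flap_hinge (a point): Middle of the flap's hinge line, just inside the front wall of the case: case frame (-71, 0, 30) mm. The hinge line runs along the case's y axis. Mind the room: a thick hose crosses over the bench between robot and case, 0.32 to 0.4 m ahead of the robot, its underside 0.55 m up; reach under it with the tool leaning, fingertips ahead. The blue pump on the right is 0.22 m high.
- flap_edge (a point): Middle of the flap's free edge. The flap is a plain aluminium plate 80 mm from hinge to edge, 86 mm wide (it lies between the case's side walls when folded), 5 mm thick; this point and the hinge lie half-way through its thickness. When upright its outer face looks to the case's front, towards the robot. Its x axis points from hinge to edge, z out of the outer face (up when folded).
- lid (a joint): Angle of the lid, rad: 0 = shut on the rim, 1.57 = standing upright along the case's left wall, more = leaning out to the left; limit 1.85. It closes from the left to the right (towards the case's -y). The hinge is stiff (about 0.14 Nm, the lid weighs about 0.2 kg): the lid stays at any angle where it is left and takes up to about 2.5 N at 70 mm from the hinge to move.
- lid_hinge (a point): Middle of the lid's hinge line, on the top of the case's left wall: case frame (0, 50, 45) mm. The hinge line runs along the case's x axis and lies in the plane of the lid's inner face.
- lid_edge (a point): Middle of the lid's free edge, half-way through its thickness. The lid is a flat grey plate 102 mm from hinge to edge, 160 mm wide, 10 mm thick; its outer face is 10 mm from the inner face, and 55 mm above the bench when shut. Its y axis points from edge to hinge, z out of the outer face (up when shut, to the left when upright).
- seal_ring: Centring ring with black O-ring, 29 mm across, 8 mm high, lying loose in the front compartment. Origin: centre of its underside. Not to be handled.
- flange: Round metal blank flange, 40 mm across, 8 mm high, lying loose in the front compartment. Origin: centre of its underside. Not to be handled.
- tape: White spool of thread tape, 52 mm across, 14 mm high, lying loose on the bench behind the case. Origin: centre of its underside. A bystander.
- driver: Small screwdriver with black handle, 156 mm long along its x axis, 22 mm thick, lying loose on the bench to the left of the case. Origin: centre of its underside. A bystander.
- elbow: Pale metal pipe elbow with two flanged ends, 51 x 55 mm, 30 mm high, lying loose on the bench right of the case, in front. Origin: centre of its underside. A bystander.

How it is judged:
By the outcome, as a careful person would: the job done as asked, in the order asked, and still so for the second after the job is handed in, with the robot touching nothing.
It also fails if it takes over 51 s, if anything falls off the work surface, if the arm or the gripper's body presses on something with over 40 N, if the wrist force passes 120 N, or if a joint passes its speed limit or range.

## Working session

There is one attempt and no reset: what is moved stays moved. The work goes in short steps, Python scripts to look and compute and a tool call to move; the robot and the scene stay as the last step left them, time stands still between calls to the robot, and variables do not carry over. Pictures are saved under pics/ and viewed, at most 10 in all, crops included, and the job is handed in when it is done.

Besides the shell and the picture viewer there is one more tool, called after "Request:" in YAML: its name, and indented under it one key for each argument. jog_arm: Moves the arm, as the interface text tells. Its arguments: {"type":"object","properties":{"targets":{"type":"array"}},"required":["targets"]}

```bash
mkdir -p pics
cat > h.py <<'E'
from plant import *
import numpy as np, cv2
from scipy.spatial.transform import Rotation as R
def cam(name):
    p=camera_params(name); f=192/np.tan(np.radians(p['fovy'])/2)
    Rm=cv2.Rodrigues(np.array(p['rvec'],float))[0]; t=np.array(p['tvec'],float)
    return p,f,Rm,t
def pts(name,d):
    p,f,Rm,t=cam(name); v,u=np.mgrid[:384,:512]
    c=np.stack([(u-p['cx'])/f*d,(v-p['cy'])/f*d,d],-1)
    return (c-t)@Rm
E
python3 - <<'E'
from h import *
print(state())
for n in ("scene","top"):
    im,d=grab_frame(n); np.save(f'pics/{n}_d.npy',d); cv2.imwrite(f'pics/{n}1.png',im[:,:,::-1]); print(camera_params(n))
    np.save(f'pics/{n}_w.npy',pts(n,d))
E
```

```text
{'time': 0.0, 'joint_pos': array([-1.29401066e+00,  5.33943208e-02,  1.61430311e+00,  3.05641308e-05,
        1.47600266e+00, -1.19015601e-01]), 'joint_vel': array([ 0.00065013,  0.00063144,  0.00110247,  0.0007452 , -0.00019612,
       -0.0007914 ]), 'joint_efforts': array([ 1.45308553e-03, -3.93677545e+01, -3.70171595e+01, -7.99256009e-05,
        6.96938179e-03, -1.96749966e-05]), 'tool_pos': array([ 0.240794  , -0.57607283,  0.23003436]), 'tool_rot': array([-1.05163990e-03,  9.80481241e-01,  1.96609833e-01, -6.78717804e-05]), 'contact_force': array([-1.18929997,  0.03424986,  0.46047442]), 'ft_torque': array([-0.0164992 ,  0.03093216,  0.04216558]), 'grasp_force': 0.0, 'gripper_width': 0.9991730027763523}
{'fovy': 54.56217975287937, 'cx': 258.40687165436344, 'cy': 196.93490924363488, 'rvec': array([ 2.00882067, -0.40511579,  0.26392184]), 'tvec': array([-0.40224447,  0.22780171,  0.52644572])}
{'fovy': 46.25857542400111, 'cx': 251.25916843470628, 'cy': 189.3426474173512, 'rvec': array([ 2.15776864, -2.21601656,  0.07498924]), 'tvec': array([0.19421439, 0.51311315, 1.11528649])}
```

View pics/scene1.png

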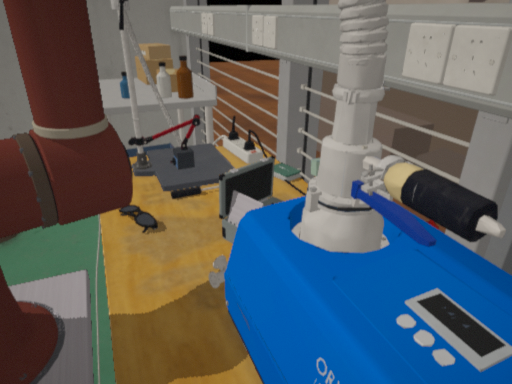

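View pics/top1.png

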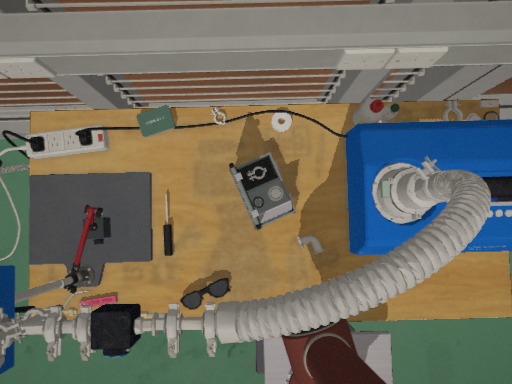

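The scene view shows the case at about (245,200), with its black-lined lid upright and a pale flap. In the top view the case is at about (265,190), the screwdriver at (168,225), the elbow at (312,242) and the spool at (281,122). The pump is to the right and the hose passes below the case.

Run:
```python
from h import *
im=cv2.imread('pics/top1.png'); w=np.load('pics/top_w.npy')
c=cv2.resize(im[135:260,205:335],None,fx=4.6,fy=4.6,interpolation=cv2.INTER_CUBIC); 
s=cv2.imread('pics/scene1.png')[150:300,190:310]; s=cv2.resize(s,None,fx=1.6,fy=575/150) if 0 else cv2.resize(s,(200*1,250))
o=np.zeros((600,800,3),np.uint8); o[:575,:598]=c; o[:250,600:800]=s; cv2.imwrite('pics/crop1.png',o)
np.set_printoptions(precision=3,suppress=True,linewidth=200)
print("z map (mm)"); 
print((w[148:236:4,222:304:4,2]*1000).astype(int))
for uv in [(265,190),(168,240),(167,200),(281,122),(312,242),(205,293),(350,250),(350,130),(263,170),(260,203)]: print(uv,w[uv[1],uv[0]])
```

```text
z map (mm)
[[ -3  -2   0   2   0   0  -3   2  -4  -5  -2  -1  -4  -1   0   0   0   0   3  -3   0]
 [ -1  -1  -3  -1   0   0  -1   0   2  -1  -1  -1   0   2  -1  -1   0   0  -1  -1   0]
 [  0  -1  -1  -3  -1   0  -3   0  -3   0  46  29  43  -2   0   2  -3  -3   0   0   0]
 [ -3   0   0   0  -4  -3   0  -2  43  18  16  17  15   0   1  -2   0   1  -3  -3   2]
 [  3  -3 145   2  -1  -1  42  15  18  14  18  17  18  42   0  -2  -1  -2  -2  -2  -1]
 [ -4  -3 140 146  31  19  15  16  17  31  26  19  15  18  36  -2  -1  -2   1   0   0]
 [  0  -3  52 141  18  18  16  21  27  13  19  15  16  19  43   1  -3   3   0   1  -1]
 [  0  -2   2 141 147  16  13  19  28  14  25  17  16  16  24   0   0   0   0  -3  -1]
 [ -4   0   1  79 148  15  17  20  17  20  13  16  18  27   3  43   0  -1  -1   0   1]
 [  0  -1   0  -3 142 146  15  17  17  14  19  26   1   3   2  28   0   0   0   0   1]
 [  4   0   0   0 105 143  18  15  27   7   5   4   5   8   7   0  45  -2  -2  -2  -7]
 [  0   0   0   0  -3 144 137   0   2   2   0   1   7   6  11   4  42  -1  -1  -1  -2]
 [ -2  -1  -5  -5  -3 123 147   0   7   0   3
[... 444 characters left out ...]
 47  -1  41  -1   0  -3  -3   1]
 [ -1   0  -3  -1  -2   1   1   2 148 142  59  43  28  43   0  -1   1  -1   0  -2   0]
 [  1  -1  -2   0   0  -2   0   0  92 149  27  41   0  -3  -3   0   3   0  -1   0  -2]
 [ -1   0   1  -2   1   0  -2   0   1 147   3   0   0   1   0   0  -3   0   0   0  -1]
 [ -3   0  -1  -2   4  -2  -5  -3  -5  -2   0   0  -3   3  -1   2   0  -1  -1  -1   0]]
(265, 190) [0.516 0.146 0.005]
(168, 240) [0.441 0.182 1.148]
(167, 200) [0.497 0.395 0.007]
(281, 122) [ 0.692  0.099 -0.002]
(312, 242) [0.382 0.032 0.018]
(205, 293) [0.261 0.304 0.004]
(350, 250) [ 0.361 -0.058  0.035]
(350, 130) [ 0.651 -0.061  0.076]
(263, 170) [0.567 0.149 0.015]
(260, 203) [0.484 0.159 0.005]
```

View pics/crop1.png

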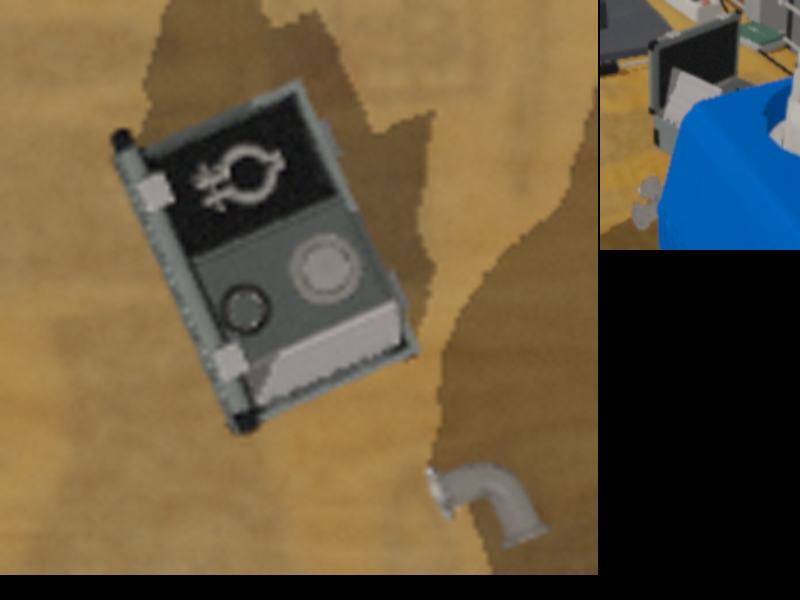

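The crop shows the case rotated about 25° to the left. The lid stands along its left wall, edge from (120,135) to (245,425). The flap is nearly upright at the front end, around (330,350), with the ring at (245,308) and the flange at (325,268) behind it.

Run:
```python
from h import *
np.set_printoptions(precision=4,suppress=True,linewidth=200)
W=np.load('pics/top_w.npy')[140:235,215:310].reshape(-1,3)
S=np.load('pics/scene_w.npy').reshape(-1,3); S=S[(S[:,0]>.38)&(S[:,0]<.66)&(S[:,1]>.06)&(S[:,1]<.3)&(S[:,2]>.004)&(S[:,2]<.2)]
lid=W[(W[:,2]>.125)]; 
vx,vy,x0,y0=cv2.fitLine(lid[:,:2].astype(np.float32),cv2.DIST_HUBER,0,.01,.01).ravel()
if vx<0: vx,vy=-vx,-vy
yaw=np.arctan2(vy,vx); print('lid yaw',np.degrees(yaw),x0,y0)
rim=W[(W[:,2]>.037)&(W[:,2]<.05)]
def loc(P,yaw):
    c,s=np.cos(yaw),np.sin(yaw); return P[:,:2]@np.array([[c,-s],[s,c]])
L=loc(rim,yaw); print('rim local pct',np.percentile(L,[1,5,50,95,99],axis=0))
# right wall
m=L[:,1]<np.percentile(L[:,1],3)+.006; a=cv2.fitLine(rim[m,:2].astype(np.float32),cv2.DIST_HUBER,0,.01,.01).ravel(); print('right wall',np.degrees(np.arctan(a[1]/a[0])),m.sum(), 'local y',np.median(L[m,1]))
Ll=loc(lid,yaw); print('lid local',np.percentile(Ll,[1,50,99],axis=0),np.percentile(lid[:,2],[50,99]))
fl=W[(W[:,2]>.055)&(W[:,2]<.115)]; Lf=loc(fl,yaw)
k=(Lf[:,1]<np.median(Ll[:,1])-.02)
P=np.c_[Lf[k],fl[k,2]]; print(len(P))
A=np.c_[P[:,1:],np.ones(len(P))]; s=np.linalg.lstsq(A,P[:,0],rcond=None)[0]; print('flap x=ay+bz+c',s, np.std(A@s-P[:,0])); print('flap pct',np.percentile(P,[1,50,99],axis=0))
LS=np.c_[loc(S,yaw),S[:,2]]; np.save('pics/LS.npy',LS)
k=(LS[:,2]>.06)&(LS[:,2]<.14); Q=LS[k]; print('scene pts',len(Q)); 
for z in (.07,.09,.11,.13):
    q=Q[abs(Q[:,2]-z)<.01]; print(z,len(q),np.percentile(q,[2,25,50,75,98],axis=0)[:,:2].T)
```

```text
lid yaw 21.700964 0.49247894 0.19345827
rim local pct [[ 0.4535 -0.1064]
 [ 0.4544 -0.1028]
 [ 0.5012 -0.082 ]
 [ 0.6122 -0.0179]
 [ 0.6132 -0.0117]]
right wall 22.609562 125 local y -0.10081951015926882
lid local [[ 0.4553 -0.0124]
 [ 0.5269 -0.0023]
 [ 0.6106  0.0061]] [0.1461 1.1476]
240
flap x=ay+bz+c [-0.0107  0.3059  0.4487] 0.0013101132505305994
flap pct [[ 0.4668 -0.095   0.056 ]
 [ 0.4762 -0.0593  0.0903]
 [ 0.4849 -0.023   0.1091]]
scene pts 2071
0.07 396 [[ 0.453   0.4689  0.4722  0.5634  0.6077]
 [-0.0525 -0.0232 -0.0061 -0.0048  0.0015]]
0.09 581 [[ 0.4535  0.4744  0.478   0.5458  0.6031]
 [-0.0768 -0.0349 -0.0072 -0.0058 -0.0002]]
0.11 596 [[ 0.4531  0.4796  0.494   0.5481  0.6058]
 [-0.0908 -0.0117 -0.0078 -0.0067 -0.0024]]
0.13 498 [[ 0.4531  0.4804  0.5188  0.5608  0.6072]
 [-0.0104 -0.0087 -0.0077 -0.0066 -0.0021]]
```

Run:
```python
from h import *
np.set_printoptions(linewidth=220)
for n in('top','scene'):
    W=np.load(f'pics/{n}_w.npy').reshape(-1,3); d=np.load(f'pics/{n}_d.npy').ravel(); W=W[d>0]
    print(n,'max z cm; rows x .75->0 , cols y .45->-.7 step .05')
    for x in np.arange(.75,-.01,-.05):
        r=[]
        for y in np.arange(.45,-.71,-.05):
            q=W[(abs(W[:,0]-x)<.025)&(abs(W[:,1]-y)<.025)&(W[:,2]<1.6)]
            r.append(f"{int(100*np.percentile(q[:,2],97)):4d}" if len(q)>2 else '   .')
        print(f'{x:.2f}',''.join(r))
p=camera_params('wrist'); print(p)
r=R.from_quat(np.roll(state()['tool_rot'],-1)).as_matrix(); print(r)
```

```text
top max z cm; rows x .75->0 , cols y .45->-.7 step .05
0.75   45  45  45  45  45  45  45  45  45  45  45  45  45  45  45  17  17  16  11   .   .   .   .   .
0.70   44  44  44  44  44  44  44  44  44  44  44  44  44  44  44  36   1   1   1   .   .   .   .   .
0.65    2   2   0   0   0   0   0   1   0   3  16  17  17  17  17  17  17  17   .   .   .   .   .   .
0.60    0   0   0   0   0   4   4   3   0   0  18  19  19  19  19  19  19  18   .   .   .   .   .   .
0.55    2   0   0   0   8  15   2   4   0   0  19  35  36  20  20  20  20  19   .   .   .   .   .   .
0.50    2   1   0   0   0  14   1  10   0   0  19  55  54   .  31  31  20   .   .   .   .   .   .   .
0.45    2   1   0   0   0  14  14  10   0   0  61  60  55  19  29  30  20   .   .   .   .   .   .   .
0.40    2   1   0   0   0   0   0   0  63  63  62  60  19  19   .  19  19   .   .   .   .   .   .   .
0.35   62  59  60  59  59  61  62  63  63  63  14  16  15   .   .  16  16  15   0   .   .   .   .   .
0.30   67  60  60  59  60  61  62  62   0   0   0   0   .   .   0   0   0   0   0   .   .   .   .   .
0.25    0   0   2   2   2
[... 2133 characters left out ...]
.   .   .   .   .   .   .   .   .   .   .
-0.00    .   .   .   .   .   .   0   .   .   .   .   .   .   .   .   .   .   .   .   .   .   .   .   .
{'fovy': 60.78551755759121, 'cx': 255.51615285384693, 'cy': 189.54852423720646, 'hand_eye': array([[ 7.07271743e-05, -9.57526082e-01, -2.88346661e-01,  7.27454615e-02],
       [ 9.99999829e-01,  2.35033707e-04, -5.35202115e-04, -6.52308240e-04],
       [ 5.80241169e-04, -2.88346574e-01,  9.57525935e-01, -1.42865341e-01],
       [ 0.00000000e+00,  0.00000000e+00,  0.00000000e+00,  1.00000000e+00]])}
[[ 9.22685960e-01  3.85552032e-01 -4.99393268e-04]
 [ 3.85552273e-01 -9.22684148e-01  1.84606831e-03]
 [ 2.50973136e-04 -1.89588352e-03 -9.99998171e-01]]
```

```bash
cat >> h.py <<'E'
from scipy.spatial.transform import Slerp
PSI=np.radians(22.1); C0=np.array([.5155,.147,0])
def c2w(p): # case mm -> world m
    return C0+R.from_euler('z',PSI).apply(np.array(p,float)/1000)
def ori(a,l,cam='fwd'):
    a,l=np.radians([a,l]); z=np.array([np.cos(a)*np.sin(l),np.sin(a)*np.sin(l),-np.cos(l)])
    x=np.array([np.cos(a)*np.cos(l),np.sin(a)*np.cos(l),np.sin(l)])
    if cam=='left': x=np.cross(x,z)
    return R.from_matrix(np.c_[x,np.cross(z,x),z])
def rows(start,wps,vmax=.055,wmax=10.,show=True):
    """wps: list of (pos, Rot); prints rows relative to start pose"""
    p,r=start; out=[]
    for q,s in wps:
        n=max(1,int(np.ceil(max(np.linalg.norm(q-p)/vmax,np.degrees((r.inv()*s).magnitude())/wmax)-.02)))
        sl=Slerp([0,1],R.concatenate([r,s]))
        for k in range(1,n+1): out.append((p+(q-p)*k/n,sl(k/n)))
        p,r=q,s
    for i in range(0,len(out),8):
        b=start if i==0 else out[i-1]
        print('['+','.join('[%s,%s,0]'%([round(float(v),2) for v in b[1].inv().apply(P-b[0])/.025],
              [round(float(v),2) for v in np.degrees((b[1].inv()*r_).as_rotvec())/8]) for P,r_ in out[i:i+8])+']')
def now(): s=state(); return s['tool_pos'],R.from_quat(np.roll(s['tool_rot'],-1))
def pol(a,r,z): a=np.radians(a); return np.array([r*np.cos(a),r*np.sin(a),z])
E
python3 - <<'E'
from h import *
w=[(pol(-67.3,.42,.27),ori(-67.3,45,'left'))]
w+=[(pol(-67.3,.40,.27),ori(-67.3,45))]
w+=[(pol(a,.40,.27),ori(a,45)) for a in (-57,-47,-37,-27,-17,-7,3,12)]
rows(now(),w)
E
```

```text
[[[0.0, -1.64, -0.32],[-1.13, -0.0, -0.0],0],[[0.0, -3.27, -0.63],[-2.26, -0.0, -0.0],0],[[0.0, -4.91, -0.95],[-3.38, -0.0, -0.0],0],[[0.0, -6.54, -1.26],[-4.51, -0.0, -0.0],0],[[0.0, -8.18, -1.58],[-5.64, -0.0, -0.0],0],[[0.0, -8.27, -1.58],[-5.62, 0.49, 1.18],0],[[0.0, -8.36, -1.58],[-5.58, 0.98, 2.37],0],[[0.0, -8.45, -1.58],[-5.51, 1.47, 3.55],0]]
[[[-0.03, -0.05, -0.06],[0.0, 0.0, 1.25],0],[[-0.06, -0.11, -0.13],[-0.0, 0.0, 2.5],0],[[-0.09, -0.16, -0.19],[-0.0, 0.0, 3.75],0],[[-0.13, -0.22, -0.25],[-0.0, 0.0, 5.0],0],[[-0.16, -0.27, -0.31],[-0.0, 0.0, 6.25],0],[[-0.19, -0.33, -0.38],[-0.0, 0.0, 7.5],0],[[1.0, -1.12, -0.47],[0.41, 0.24, 7.04],0],[[2.2, -1.91, -0.56],[0.82, 0.47, 6.58],0]]
[[[-0.09, -1.39, -0.09],[0.44, -0.0, -0.44],0],[[-0.17, -2.78, -0.17],[0.88, -0.0, -0.88],0],[[-0.43, -4.13, -0.43],[1.33, -0.0, -1.33],0],[[-0.68, -5.47, -0.68],[1.77, 0.0, -1.77],0],[[-1.1, -6.74, -1.1],[2.21, 0.0, -2.21],0],[[-1.52, -8.0, -1.52],[2.65, 0.0, -2.65],0],[[-2.08, -9.14, -2.08],[3.09, 0.0, -3.09],0],[[-2.65, -10.28, -2.65],[3.54, 0.0, -3.54],0]]
[[[-0.09, -1.39, -0.09],[0.44, -0.0, -0.44],0],[[-0.17, -2.78, -0.17],[0.88, -0.0, -0.88],0],[[-0.43, -4.13, -0.43],[1.33, -0.0, -1.33],0],[[-0.68, -5.47, -0.68],[1.77, -0.0, -1.77],0],[[-1.05, -6.61, -1.05],[2.17, -0.0, -2.17],0],[[-1.42, -7.76, -1.42],[2.56, 0.0, -2.56],0]]
```

Request:
jog_arm:
  targets:
    - [[0, -1.6, -0.3], [-1.1, 0, 0], 0]
    - [[0, -3.3, -0.6], [-2.3, 0, 0], 0]
    - [[0, -4.9, -0.9], [-3.4, 0, 0], 0]
    - [[0, -6.5, -1.3], [-4.5, 0, 0], 0]
    - [[0, -8.2, -1.6], [-5.6, 0, 0], 0]
    - [[0, -8.2, -1.6], [-5.6, 0, 0], 0]
    - [[0, -8.2, -1.6], [-5.6, 0, 0], 0]

```text
time: 0.98
tool_pos: [0.1772, -0.4242, 0.2732]
tool_rot: [0.365, 0.91, 0.183, 0.073]
contact_force: [0.3, -0.6, 1.0]
gripper_width: 0.002
grasp_force: 0.0
```

Run:
```python
from h import *
s=state();print(s['joint_pos'],s['tool_pos'],now()[1].as_matrix()[:,2],s['contact_force'])
w=[(pol(-67.3,.42,.27),ori(-67.3,45))]
rows(now(),w)
```

```text
[-1.45666336 -1.01040142  2.40826535  0.22760921  1.01274146 -0.32857773] [ 0.17716527 -0.42421699  0.27324612] [ 0.2657714  -0.63772195 -0.72296354] [ 0.31196478 -0.63198427  1.03854143]
[[[0.0, -0.14, -0.11],[-0.01, 0.01, 1.25],0],[[0.0, -0.28, -0.22],[-0.03, 0.03, 2.5],0],[[0.0, -0.41, -0.33],[-0.04, 0.04, 3.75],0],[[0.0, -0.55, -0.45],[-0.05, 0.06, 5.0],0],[[0.01, -0.69, -0.56],[-0.07, 0.07, 6.25],0],[[0.01, -0.83, -0.67],[-0.08, 0.09, 7.5],0],[[0.01, -0.96, -0.78],[-0.1, 0.1, 8.75],0],[[0.01, -1.1, -0.89],[-0.11, 0.12, 10.0],0]]
[[[-0.13, -0.02, -0.11],[-0.01, 0.01, 1.25],0]]
```

Run:
```python
from h import *
a0=-67.3
w=[(pol(a0,.40,.265),ori(a0,30))]
w+=[(pol(a,.40,.265),ori(a,30)) for a in (-58,-49,-40,-31,-22,-13,-4,3)]
rows(now(),w)
```

```text
[[[0.0, -0.2, -0.14],[0.13, -0.13, 1.12],0],[[0.0, -0.39, -0.28],[0.27, -0.27, 2.24],0],[[0.0, -0.59, -0.42],[0.4, -0.4, 3.36],0],[[0.0, -0.78, -0.56],[0.54, -0.54, 4.48],0],[[0.0, -0.98, -0.71],[0.67, -0.67, 5.6],0],[[0.01, -1.17, -0.85],[0.81, -0.8, 6.71],0],[[0.01, -1.37, -0.99],[0.94, -0.94, 7.83],0],[[0.01, -1.56, -1.13],[1.08, -1.07, 8.95],0]]
[[[-0.21, -0.07, -0.1],[0.13, -0.13, 1.12],0],[[-0.42, -0.13, -0.2],[0.27, -0.27, 2.24],0],[[-0.11, -1.39, -0.3],[0.57, -0.21, 1.74],0],[[0.21, -2.64, -0.39],[0.86, -0.16, 1.24],0],[[0.34, -3.87, -0.59],[1.15, -0.1, 0.76],0],[[0.47, -5.11, -0.79],[1.43, -0.05, 0.27],0],[[0.44, -6.32, -1.09],[1.71, 0.0, -0.21],0],[[0.4, -7.54, -1.39],[1.99, 0.06, -0.7],0]]
[[[-0.09, -1.25, -0.05],[0.28, -0.0, -0.49],0],[[-0.17, -2.5, -0.1],[0.56, 0.0, -0.97],0],[[-0.42, -3.72, -0.25],[0.84, 0.0, -1.46],0],[[-0.68, -4.94, -0.39],[1.12, 0.0, -1.95],0],[[-1.09, -6.1, -0.63],[1.41, 0.0, -2.44],0],[[-1.51, -7.26, -0.87],[1.69, 0.0, -2.92],0],[[-2.08, -8.33, -1.2],[1.97, 0.0, -3.41],0],[[-2.65, -9.4, -1.53],[2.25, -0.0, -3.9],0]]
[[[-0.1, -1.95, -0.06],[0.44, -0.0, -0.76],0]]
```

Request:
jog_arm:
  targets:
    - [[0, -0.2, -0.1], [0.1, -0.1, 1.1], 0]
    - [[0, -0.4, -0.3], [0.3, -0.3, 2.2], 0]
    - [[0, -0.6, -0.4], [0.4, -0.4, 3.4], 0]
    - [[0, -0.8, -0.6], [0.5, -0.5, 4.5], 0]
    - [[0, -1.0, -0.7], [0.7, -0.7, 5.6], 0]
    - [[0, -1.2, -0.8], [0.8, -0.8, 6.7], 0]
    - [[0, -1.4, -1.0], [0.9, -0.9, 7.8], 0]
    - [[0, -1.6, -1.1], [1.1, -1.1, 9.0], 0]

```text
time: 1.98
tool_pos: [0.1599, -0.3821, 0.2679]
tool_rot: [0.198, 0.869, -0.41, 0.195]
contact_force: [0.7, -0.2, 0.0]
gripper_width: 0.001
grasp_force: 0.0
```

```bash
cat > n.py <<'E'
from h import *
def show():
    s=state(); p,r=now(); m=r.as_matrix(); np.set_printoptions(precision=3,suppress=True)
    print('q',s['joint_pos'],'p',p,'r %.3f az %.1f'%(np.hypot(*p[:2]),np.degrees(np.arctan2(p[1],p[0]))),'toolz',m[:,2],'toolx',m[:,0],'F',s['contact_force'],'case',R.from_euler('z',-PSI).apply(p-C0)*1000)
E
python3 - <<'E'
from n import *
show()
w=[(pol(a,.40,.265),ori(a,30)) for a in (-67.3,-58,-49,-40,-31,-22,-13,-4,3)]
rows(now(),w)
E
```

```text
q [-1.424 -1.011  2.362  0.107  1.237  1.022] p [ 0.16  -0.382  0.268] r 0.414 az -67.3 toolz [ 0.176 -0.504 -0.845] toolx [ 0.588 -0.635  0.501] F [ 0.749 -0.17   0.04 ] case [-528.505 -356.496  267.936]
[[[-0.26, -0.08, -0.1],[0.13, -0.12, 1.08],0],[[-0.52, -0.15, -0.2],[0.27, -0.24, 2.16],0],[[-0.22, -1.41, -0.3],[0.57, -0.19, 1.66],0],[[0.07, -2.67, -0.4],[0.86, -0.14, 1.16],0],[[0.19, -3.9, -0.6],[1.14, -0.08, 0.68],0],[[0.31, -5.14, -0.8],[1.43, -0.03, 0.19],0],[[0.26, -6.36, -1.09],[1.71, 0.02, -0.29],0],[[0.21, -7.57, -1.39],[1.99, 0.07, -0.78],0]]
[[[-0.09, -1.25, -0.05],[0.28, -0.0, -0.49],0],[[-0.17, -2.5, -0.1],[0.56, 0.0, -0.97],0],[[-0.42, -3.72, -0.25],[0.84, 0.0, -1.46],0],[[-0.68, -4.94, -0.39],[1.12, 0.0, -1.95],0],[[-1.09, -6.1, -0.63],[1.41, 0.0, -2.44],0],[[-1.51, -7.26, -0.87],[1.69, 0.0, -2.92],0],[[-2.08, -8.33, -1.2],[1.97, 0.0, -3.41],0],[[-2.65, -9.4, -1.53],[2.25, -0.0, -3.9],0]]
[[[-0.1, -1.95, -0.06],[0.44, -0.0, -0.76],0]]
```

Run:
```python
from n import *
w=[(pol(a,.41,.265),ori(a,25)) for a in (-63,-54,-45,-36,-27,-18,-9,0,6)]
rows(now(),w)
```

```text
[[[0.06, -0.62, -0.03],[0.31, -0.41, 0.84],0],[[0.13, -1.24, -0.06],[0.62, -0.82, 1.67],0],[[0.35, -2.5, -0.2],[0.88, -0.76, 1.18],0],[[0.57, -3.76, -0.35],[1.14, -0.71, 0.68],0],[[0.61, -5.02, -0.6],[1.41, -0.66, 0.19],0],[[0.66, -6.29, -0.84],[1.67, -0.61, -0.31],0],[[0.53, -7.52, -1.19],[1.92, -0.55, -0.81],0],[[0.4, -8.75, -1.54],[2.18, -0.5, -1.31],0]]
[[[-0.09, -1.28, -0.04],[0.24, 0.0, -0.51],0],[[-0.18, -2.57, -0.09],[0.48, 0.0, -1.02],0],[[-0.46, -3.82, -0.21],[0.71, 0.0, -1.53],0],[[-0.73, -5.07, -0.34],[0.95, -0.0, -2.04],0],[[-1.17, -6.26, -0.55],[1.19, -0.0, -2.55],0],[[-1.62, -7.45, -0.76],[1.43, -0.0, -3.06],0],[[-2.23, -8.54, -1.04],[1.66, 0.0, -3.57],0],[[-2.84, -9.64, -1.32],[1.9, 0.0, -4.08],0]]
[[[-0.08, -1.71, -0.04],[0.32, -0.0, -0.68],0]]
```

Request:
jog_arm:
  targets:
    - [[0.1, -0.6, 0], [0.3, -0.4, 0.8], 0]
    - [[0.1, -1.2, -0.1], [0.6, -0.8, 1.7], 0]
    - [[0.4, -2.5, -0.2], [0.9, -0.8, 1.2], 0]
    - [[0.6, -3.8, -0.4], [1.1, -0.7, 0.7], 0]
    - [[0.6, -5.0, -0.6], [1.4, -0.7, 0.2], 0]
    - [[0.7, -6.3, -0.8], [1.7, -0.6, -0.3], 0]
    - [[0.5, -7.5, -1.2], [1.9, -0.6, -0.8], 0]
    - [[0.4, -8.7, -1.5], [2.2, -0.5, -1.3], 0]

```text
time: 2.98
tool_pos: [0.3316, -0.2408, 0.2648]
tool_rot: [0.066, 0.929, -0.298, 0.207]
contact_force: [-0.2, -0.6, -0.5]
gripper_width: -0.0
grasp_force: 0.0
```

Run:
```python
from n import *
show()
w=[(pol(a,.41,.265),ori(a,25)) for a in (-27,-18,-9,0,9)]
rows(now(),w)
```

```text
q [-0.89  -0.906  2.294  0.118  1.331  1.298] p [ 0.332 -0.241  0.265] r 0.410 az -36.0 toolz [ 0.346 -0.246 -0.905] toolx [ 0.736 -0.527  0.424] F [-0.235 -0.643 -0.522] case [-316.301 -290.154  264.828]
[[[-0.08, -1.28, -0.04],[0.22, -0.01, -0.49],0],[[-0.16, -2.56, -0.08],[0.44, -0.02, -0.97],0],[[-0.42, -3.82, -0.2],[0.68, -0.02, -1.48],0],[[-0.69, -5.07, -0.32],[0.92, -0.02, -1.99],0],[[-1.12, -6.26, -0.52],[1.16, -0.02, -2.5],0],[[-1.56, -7.46, -0.73],[1.4, -0.02, -3.01],0],[[-2.17, -8.56, -1.01],[1.63, -0.02, -3.52],0],[[-2.77, -9.66, -1.29],[1.87, -0.02, -4.03],0]]
[[[-0.09, -1.28, -0.04],[0.24, -0.0, -0.51],0],[[-0.18, -2.57, -0.09],[0.48, 0.0, -1.02],0]]
```

Run:
```python
from n import *
w=[(pol(-25,.41,.245),ori(-25,25)),(pol(-14,.41,.235),ori(-14,25)),(pol(-3,.41,.235),ori(-3,25)),(pol(6,.41,.16),ori(6,30))]
rows(now(),w)
```

```text
[[[-0.29, -1.56, 0.3],[0.27, -0.01, -0.6],0],[[-0.58, -3.13, 0.61],[0.55, -0.02, -1.2],0],[[-1.06, -4.64, 0.61],[0.84, -0.02, -1.82],0],[[-1.54, -6.15, 0.61],[1.13, -0.02, -2.45],0],[[-2.19, -7.55, 0.3],[1.42, -0.02, -3.07],0],[[-2.84, -8.95, 0.0],[1.71, -0.02, -3.69],0],[[-4.18, -9.97, 1.03],[2.05, 0.28, -4.15],0],[[-5.52, -11.0, 2.06],[2.39, 0.58, -4.61],0]]
```

Request:
jog_arm:
  targets:
    - [[-0.3, -1.6, 0.3], [0.3, 0, -0.6], 0]
    - [[-0.6, -3.1, 0.6], [0.5, 0, -1.2], 0]
    - [[-1.1, -4.6, 0.6], [0.8, 0, -1.8], 0]
    - [[-1.5, -6.1, 0.6], [1.1, 0, -2.4], 0]
    - [[-2.2, -7.5, 0.3], [1.4, 0, -3.1], 0]
    - [[-2.8, -8.9, 0], [1.7, 0, -3.7], 0]
    - [[-4.2, -10.0, 1.0], [2.0, 0.3, -4.2], 0]
    - [[-5.5, -11.0, 2.0], [2.4, 0.6, -4.6], 0]

```text
time: 3.98
tool_pos: [0.4084, 0.0444, 0.1625]
tool_rot: [-0.016, 0.964, 0.05, 0.262]
contact_force: [-0.8, -0.1, -0.1]
gripper_width: 0.005
grasp_force: 0.0
```

Run:
```python
from n import *
show()
w=[(c2w([-115,-15,125]),ori(22,42)),(c2w([-88,-15,107]),ori(22,45))]
print(w[0][0]); rows(now(),w)
```

```text
q [-0.172 -0.982  2.513  0.159  1.101  1.26 ] p [0.408 0.044 0.163] r 0.411 az 6.2 toolz [ 0.504  0.056 -0.862] toolx [0.857 0.088 0.507] F [-0.843 -0.063 -0.086] case [-137.809  -54.732  162.511]
[0.415 0.09  0.125]
[[[-0.19, -0.89, 0.76],[0.58, 0.71, -0.82],0],[[-0.39, -1.77, 1.52],[1.16, 1.43, -1.64],0],[[0.14, -2.07, 2.67],[1.21, 1.8, -1.61],0]]
```

Run:
```python
from n import *
w=[(c2w([-84,-15,107]),ori(22,32))]
print(w[0][0]); rows(now(),w)
```

```text
[0.44331496 0.10149923 0.107     ]
[[[0.14, -1.06, 1.37],[0.51, 0.09, -0.86],0],[[0.27, -2.12, 2.75],[1.02, 0.19, -1.73],0]]
```

Request:
jog_arm:
  targets:
    - [[0.1, -0.7, 0.9], [0.3, 0.1, -0.6], 0]
    - [[0.2, -1.4, 1.8], [0.7, 0.1, -1.2], 0]
    - [[0.3, -2.1, 2.7], [1.0, 0.2, -1.7], 0]
    - [[0.3, -2.1, 2.7], [1.0, 0.2, -1.7], 0]

```text
time: 4.47
tool_pos: [0.442, 0.1001, 0.1051]
tool_rot: [-0.053, 0.945, 0.179, 0.267]
contact_force: [-0.4, -0.1, 0.3]
gripper_width: -0.001
grasp_force: 0.0
```

Run:
```python
from n import *
show()
im,d=grab_frame('wrist'); a=im
im,d=grab_frame('scene'); o=np.hstack([cv2.resize(a,(400,300)),cv2.resize(im[100:320,100:390],(400,303))[:300]]); cv2.imwrite('pics/c2.png',o[:,:,::-1])
```

```text
q [-0.095 -0.706  2.485  0.317  0.888  0.959] p [0.442 0.1   0.105] r 0.453 az 12.8 toolz [ 0.487  0.196 -0.851] toolx [0.793 0.311 0.525] F [-0.436 -0.144  0.339] case [-85.704 -15.805 105.068]
```

View pics/c2.png

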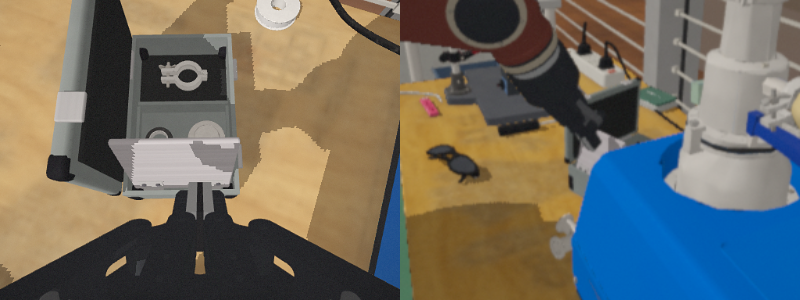

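The wrist view shows the fingertips at (200,185) just in front of the pale flap (180,160), with the lid clear to the left and both fittings inside.

Run:
```python
from n import *
w=[]
for th in np.radians([73,66,59,52,45,38,31,24,18,12,6,0,-2]):
    l=32+5*(1-max(th,0)/1.27); d=2.5+12*abs(np.sin(np.radians(l)-th)); rr=68
    w.append((c2w([-71+rr*np.cos(th)-d*np.sin(th),-15,30+rr*np.sin(th)+d*np.cos(th)]),ori(22,l)))
w.append(w[-1])
rows(now(),w)
```

```text
[[[0.65, -0.07, 0.8],[0.02, 0.02, -0.06],0],[[0.92, -0.08, 1.08],[0.02, 0.08, -0.06],0],[[1.15, -0.08, 1.39],[0.02, 0.14, -0.06],0],[[1.34, -0.08, 1.73],[0.02, 0.2, -0.06],0],[[1.48, -0.09, 2.1],[0.02, 0.26, -0.06],0],[[1.56, -0.09, 2.49],[0.02, 0.32, -0.06],0],[[1.6, -0.09, 2.81],[0.02, 0.38, -0.06],0],[[1.59, -0.09, 3.09],[0.02, 0.44, -0.06],0]]
[[[-0.04, -0.0, 0.23],[0.0, 0.05, -0.0],0],[[-0.09, -0.0, 0.46],[0.0, 0.1, -0.0],0],[[-0.17, -0.0, 0.69],[0.0, 0.15, -0.0],0],[[-0.26, -0.0, 0.91],[0.0, 0.21, -0.0],0],[[-0.3, -0.0, 0.99],[0.0, 0.21, -0.0],0],[[-0.3, -0.0, 0.99],[0.0, 0.21, -0.0],0]]
```

Request:
jog_arm:
  targets:
    - [[0.6, -0.1, 0.8], [0, 0, 0], 0]
    - [[0.9, -0.1, 1.1], [0, 0.1, 0], 0]
    - [[1.15, -0.1, 1.4], [0, 0.1, 0], 0]
    - [[1.35, -0.1, 1.75], [0, 0.2, 0], 0]
    - [[1.5, -0.1, 2.1], [0, 0.3, 0], 0]
    - [[1.55, -0.1, 2.5], [0, 0.3, 0], 0]
    - [[1.6, -0.1, 2.8], [0, 0.4, 0], 0]
    - [[1.6, -0.1, 3.1], [0, 0.4, 0], 0]

```text
time: 5.58
tool_pos: [0.5104, 0.1294, 0.0593]
tool_rot: [-0.058, 0.937, 0.177, 0.295]
contact_force: [-0.5, -1.1, 0.0]
gripper_width: -0.003
grasp_force: 0.4
```

Request:
jog_arm:
  targets:
    - [[-0.05, 0, 0.25], [0, 0.05, 0], 0]
    - [[-0.1, 0, 0.45], [0, 0.1, 0], 0]
    - [[-0.15, 0, 0.7], [0, 0.15, 0], 0]
    - [[-0.25, 0, 0.9], [0, 0.2, 0], 0]
    - [[-0.3, 0, 1.0], [0, 0.2, 0], 0]
    - [[-0.3, 0, 1.0], [0, 0.2, 0], 0]

```text
time: 6.32
tool_pos: [0.519, 0.1328, 0.0365]
tool_rot: [-0.061, 0.933, 0.177, 0.309]
contact_force: [-11.6, -2.8, 16.0]
gripper_width: 0.0
grasp_force: 7.8
```

Run:
```python
from n import *
show()
im,d=grab_frame('wrist'); cv2.imwrite('pics/w3.png',im[:,:,::-1])
p,r=now(); P=camera_params('wrist'); f=192/np.tan(np.radians(P['fovy'])/2); H=P['hand_eye']
v,u=np.mgrid[:384,:512]; c=np.stack([(u-P['cx'])/f*d,(v-P['cy'])/f*d,d],-1)
w=r.apply((c@H[:3,:3].T+H[:3,3]).reshape(-1,3))+p; k=R.from_euler('z',-PSI).apply(w-C0)*1000; k=k[(d>0).ravel()]
for x in range(-60,30,10):
    print(x,[int(np.median(q[:,2])) if len(q:=k[(abs(k[:,0]-x)<4)&(abs(k[:,1]-y)<4)&(k[:,2]<60)])>3 else None for y in (30,15,0,-30,-38)])
```

```text
q [-0.009 -0.279  2.372  0.496  0.498  0.815] p [0.519 0.133 0.036] r 0.536 az 14.4 toolz [ 0.554  0.222 -0.802] toolx [0.747 0.292 0.597] F [-11.6    -2.803  15.961] case [ -2.091 -14.465  36.497]
-60 [None, None, None, None, None]
-50 [None, None, None, None, None]
-40 [32, None, None, None, None]
-30 [None, None, None, None, None]
-20 [32, 32, None, 32, 32]
-10 [32, 32, 55, 32, 32]
0 [32, 32, 32, 32, 32]
10 [26, 26, 26, 26, 25]
20 [18, 18, 18, 18, 18]
```

View pics/w3.png

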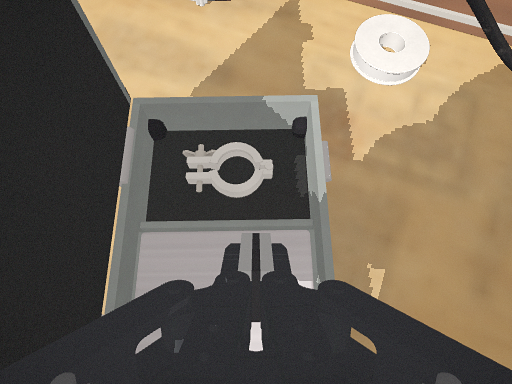

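The flap lies flat: its face reads 32 mm everywhere, and the partition is visible at row 225 with the fittings covered. I'll back off and go round to the left of the lid.

Run:
```python
from n import *
w=[(c2w([-15,-18,100]),ori(20,33)),(c2w([-45,-10,200]),ori(15,30)),(c2w([-45,100,200]),ori(0,30)),(c2w([-10,112,120]),ori(-18,35))]
for a in w: print(a[0],np.hypot(*a[0][:2]))
rows(now(),w)
```

```text
[0.50837411 0.12467912 0.1       ] 0.523439696702389
[0.47756845 0.12080462 0.2       ] 0.4926107846439935
[0.43618379 0.22272277 0.2       ] 0.4897568043297925
[0.4640976  0.24700896 0.12      ] 0.5257375839011328
[[[0.55, 0.07, -1.17],[-0.07, -0.23, 0.07],0],[[1.1, 0.14, -2.34],[-0.13, -0.46, 0.14],0],[[1.81, -0.02, -4.31],[-0.3, -0.64, 0.4],0],[[2.53, -0.19, -6.27],[-0.47, -0.83, 0.67],0],[[2.5, -2.39, -6.28],[-0.99, -0.82, 1.45],0],[[2.48, -4.59, -6.28],[-1.5, -0.82, 2.23],0],[[2.08, -4.83, -4.58],[-2.21, -0.51, 3.11],0],[[1.69, -5.07, -2.88],[-2.91, -0.19, 3.99],0]]
```

Request:
jog_arm:
  targets:
    - [[0.5, 0.1, -1.2], [-0.1, -0.2, 0.1], 0]
    - [[1.1, 0.1, -2.3], [-0.1, -0.5, 0.1], 0]
    - [[1.8, 0, -4.3], [-0.3, -0.6, 0.4], 0]
    - [[2.5, -0.2, -6.3], [-0.5, -0.8, 0.7], 0]
    - [[2.5, -2.4, -6.3], [-1.0, -0.8, 1.4], 0]
    - [[2.5, -4.6, -6.3], [-1.5, -0.8, 2.2], 0]
    - [[2.1, -4.8, -4.6], [-2.2, -0.5, 3.1], 0]
    - [[1.7, -5.1, -2.9], [-2.9, -0.2, 4.0], 0]

```text
time: 7.38
tool_pos: [0.4582, 0.2319, 0.1448]
tool_rot: [0.025, 0.959, -0.07, 0.272]
contact_force: [1.6, 0.1, 0.5]
gripper_width: -0.002
grasp_force: 0.0
```

Run:
```python
from n import *
show()
w=[]
# current lid angle: re-measure from scene
im,d=grab_frame('wrist'); im2,d2=grab_frame('scene')
o=np.hstack([cv2.resize(im,(400,300)),cv2.resize(im2[100:320,100:390],(400,303))[:300]]); cv2.imwrite('pics/c4.png',o[:,:,::-1])
W=pts('scene',d2).reshape(-1,3); k=R.from_euler('z',-PSI).apply(W-C0)*1000
for z in (60,80,100,120,135):
    q=k[(abs(k[:,2]-z)<6)&(abs(k[:,0])<75)&(k[:,1]>30)&(k[:,1]<75)]; print(z,len(q),np.percentile(q[:,1],[10,50,90]) if len(q) else '')
```

```text
q [ 0.501 -0.404  2.231 -0.425  0.909  2.413] p [0.458 0.232 0.145] r 0.514 az 26.8 toolz [ 0.518 -0.087 -0.851] toolx [ 0.842 -0.121  0.525] F [1.646 0.144 0.456] case [-21.177 100.217 144.811]
60 218 [47.755 49.066 50.501]
80 229 [47.004 48.251 49.703]
100 243 [46.374 47.565 49.132]
120 248 [45.758 46.827 48.455]
135 287 [45.371 46.908 49.311]
```

View pics/c4.png

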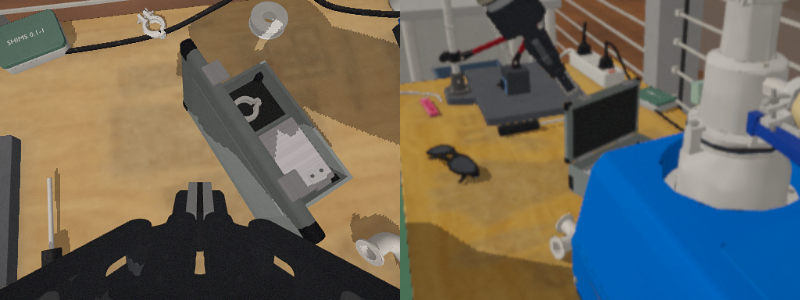

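The wrist view shows the lid upright, with its edge from (185,45) to (320,240), and the fingertips at (200,190) on its outer left side. The flap is still flat and the screwdriver at (50,220) is untouched.

Run:
```python
from n import *
w=[]
psi=PSI
O=ori(-26,35); OC=(R.from_euler('z',-PSI)*O).as_matrix()
w=[(c2w([-18,98,122]),O)]
for ph in np.radians([88,81,74,67,60,52,44,36,28,20,13,6,0,-2]):
    n=np.array([0,np.sin(ph),np.cos(ph)]); t=np.array([0,-np.cos(ph),np.sin(ph)])
    d=10+11*abs(n@OC[:,0])+14*abs(n@OC[:,1])
    w.append((c2w(np.array([-18,50,45])+72*t+d*n),O))
w.append(w[-1])
print(R.from_euler('z',-PSI).apply(w[1][0]-C0)*1000,R.from_euler('z',-PSI).apply(w[-1][0]-C0)*1000)
rows(now(),w)
```

```text
[-18.          73.29793288 117.85746893] [-18.         -22.54474949  59.34281973]
[[[-0.04, -0.03, 0.34],[-0.54, 0.24, 0.97],0],[[-0.08, -0.06, 0.68],[-1.09, 0.48, 1.93],0],[[0.26, 0.79, 1.1],[-1.09, 0.48, 1.93],0],[[0.47, 1.14, 1.13],[-1.09, 0.48, 1.93],0],[[0.66, 1.5, 1.22],[-1.09, 0.48, 1.93],0],[[0.83, 1.86, 1.36],[-1.09, 0.48, 1.93],0],[[0.96, 2.22, 1.55],[-1.09, 0.48, 1.93],0],[[1.06, 2.61, 1.83],[-1.09, 0.48, 1.93],0]]
[[[0.12, 0.29, 0.39],[0.0, 0.0, 0.0],0],[[0.17, 0.51, 0.73],[0.0, 0.0, 0.0],0],[[0.19, 0.7, 1.09],[0.0, 0.0, 0.0],0],[[0.15, 0.86, 1.47],[0.0, 0.0, 0.0],0],[[0.08, 0.98, 1.8],[0.0, 0.0, 0.0],0],[[-0.03, 1.08, 2.14],[0.0, 0.0, 0.0],0],[[-0.16, 1.13, 2.43],[0.0, 0.0, 0.0],0],[[-0.19, 1.15, 2.5],[0.0, 0.0, 0.0],0]]
[[[0.0, 0.0, 0.0],[0.0, 0.0, 0.0],0]]
```

Request:
jog_arm:
  targets:
    - [[0, 0, 0.3], [-0.5, 0.2, 1.0], 0]
    - [[-0.1, -0.1, 0.7], [-1.1, 0.5, 1.9], 0]
    - [[-0.1, -0.1, 0.7], [-1.1, 0.5, 1.9], 0]
    - [[-0.1, -0.1, 0.7], [-1.1, 0.5, 1.9], 0]
    - [[0.25, 0.8, 1.1], [-1.1, 0.5, 1.9], 0]
    - [[0.45, 1.15, 1.15], [-1.1, 0.5, 1.9], 0]
    - [[0.65, 1.5, 1.2], [-1.1, 0.5, 1.9], 0]

```text
time: 8.35
tool_pos: [0.4815, 0.1876, 0.1278]
tool_rot: [0.066, 0.928, -0.215, 0.298]
contact_force: [-0.4, 1.5, -0.3]
gripper_width: 0.001
grasp_force: 0.7
```

Run:
```python
from n import *
show()
O=ori(-26,35); OC=(R.from_euler('z',-PSI)*O).as_matrix(); w=[]
for ph in np.radians([67,60,52,44,36,28,20,13,6,0,-2]):
    n=np.array([0,np.sin(ph),np.cos(ph)]); t=np.array([0,-np.cos(ph),np.sin(ph)])
    d=10+11*abs(n@OC[:,0])+14*abs(n@OC[:,1])
    w.append((c2w(np.array([-18,50,45])+72*t+d*n),O))
rows(now(),w)
im2,d2=grab_frame('scene')
W=pts('scene',d2).reshape(-1,3); k=R.from_euler('z',-PSI).apply(W-C0)*1000
for z in (60,80,100,120,135):
    q=k[(abs(k[:,2]-z)<6)&(abs(k[:,0]-40)<35)&(k[:,1]>0)&(k[:,1]<75)]; print(z,len(q),np.percentile(q[:,1],[10,50,90]) if len(q) else '')
```

```text
q [ 0.479 -0.309  2.211 -0.616  0.933  2.804] p [0.481 0.188 0.128] r 0.517 az 21.3 toolz [ 0.524 -0.251 -0.814] toolx [ 0.73  -0.36   0.581] F [-0.429  1.506 -0.295] case [-16.222  50.428 127.841]
[[[-0.03, 0.27, 0.37],[-0.03, -0.07, -0.03],0],[[0.18, 0.55, 0.62],[-0.03, -0.07, -0.03],0],[[0.35, 0.86, 0.96],[-0.03, -0.07, -0.03],0],[[0.47, 1.14, 1.35],[-0.03, -0.07, -0.03],0],[[0.52, 1.36, 1.69],[-0.03, -0.07, -0.03],0],[[0.53, 1.56, 2.05],[-0.03, -0.07, -0.03],0],[[0.49, 1.73, 2.42],[-0.03, -0.07, -0.03],0],[[0.42, 1.85, 2.76],[-0.03, -0.07, -0.03],0]]
[[[-0.11, 0.09, 0.34],[0.0, 0.0, 0.0],0],[[-0.23, 0.15, 0.63],[0.0, 0.0, 0.0],0],[[-0.27, 0.16, 0.7],[0.0, 0.0, 0.0],0]]
60 80 [44.94  46.418 47.922]
80 84 [40.398 41.756 43.625]
100 86 [36.205 37.504 39.258]
120 89 [31.683 33.181 34.432]
135 106 [29.678 30.93  32.468]
```

Lid moved to about 77°, with low force. Continuing the swing.

Request:
jog_arm:
  targets:
    - [[0, 0.25, 0.35], [0, 0, 0], 0]
    - [[0.2, 0.55, 0.6], [0, 0, 0], 0]
    - [[0.35, 0.85, 0.95], [0, 0, 0], 0]
    - [[0.45, 1.15, 1.35], [0, 0, 0], 0]
    - [[0.5, 1.35, 1.7], [0, 0, 0], 0]
    - [[0.55, 1.55, 2.05], [0, 0, 0], 0]
    - [[0.5, 1.75, 2.4], [0, 0, 0], 0]
    - [[0.4, 1.85, 2.75], [0, 0, 0], 0]

```text
time: 9.4
tool_pos: [0.5044, 0.1251, 0.0763]
tool_rot: [0.067, 0.928, -0.215, 0.298]
contact_force: [-0.3, -0.1, 1.0]
gripper_width: 0.001
grasp_force: 0.5
```

Request:
jog_arm:
  targets:
    - [[-0.1, 0.1, 0.35], [0, 0, 0], 0]
    - [[-0.2, 0.15, 0.6], [0, 0, 0], 0]
    - [[-0.25, 0.15, 0.7], [0, 0, 0], 0]
    - [[-0.25, 0.15, 0.7], [0, 0, 0], 0]

```text
time: 9.9
tool_pos: [0.5075, 0.12, 0.0595]
tool_rot: [0.067, 0.928, -0.215, 0.298]
contact_force: [-3.0, -1.6, 4.0]
gripper_width: 0.006
grasp_force: 2.2
```

```bash
cat > lid.py <<'E'
from n import *
show()
k=[]
for n in('scene','top'):
    im,d=grab_frame(n); W=pts(n,d).reshape(-1,3); k.append(R.from_euler('z',-PSI).apply(W-C0)*1000)
k=np.vstack(k)
for y in range(-48,51,12):
    print(y,[int(np.median(q[:,2])) if len(q:=k[(abs(k[:,0]-x)<8)&(abs(k[:,1]-y)<4)&(k[:,2]<160)])>2 else None for x in (-60,-40,20,40,60,75)])
E
python3 lid.py
```

```text
q [ 0.303 -0.225  2.276 -0.649  0.719  2.747] p [0.507 0.12  0.059] r 0.521 az 13.3 toolz [ 0.524 -0.253 -0.813] toolx [ 0.73  -0.359  0.582] F [-3.044 -1.614  4.007] case [-17.577 -21.975  59.478]
-48 [53, 53, 53, 53, 53, 54]
-36 [55, 55, 53, 54, 53, 52]
-24 [112, 59, 55, 53, 55, 52]
-12 [103, 108, 54, 55, 53, 53]
0 [148, 125, 55, 55, 53, 53]
12 [154, 140, 55, 54, 54, 55]
24 [56, 152, 55, 55, 55, 54]
36 [55, 56, 54, 55, 55, 55]
48 [55, 56, 53, 52, 54, 54]
```

Request:
jog_arm:
  targets:
    - [[-0.1, 0, 0.15], [0, 0, 0], 0]
    - [[-0.1, 0, 0.15], [0, 0, 0], 0]
    - [[-0.1, 0, 0.15], [0, 0, 0], 0]

```text
time: 10.38
tool_pos: [0.5097, 0.1201, 0.059]
tool_rot: [0.067, 0.927, -0.215, 0.3]
contact_force: [-17.7, -1.6, 27.4]
gripper_width: 0.002
grasp_force: 13.3
```

Request:
jog_arm:
  targets:
    - [[0.2, 0, -0.6], [0, 0, 0], 0]
    - [[0.6, 0, -1.6], [0, 0, 0], 0]
    - [[1.1, 0, -3.0], [0, 0, 0], 0]
    - [[1.0, -0.5, -4.5], [0, 0, 0], 0]
    - [[1.0, -0.5, -4.5], [0, 0, 0], 0]

```text
time: 11.0
tool_pos: [0.4734, 0.1525, 0.1637]
tool_rot: [0.064, 0.927, -0.215, 0.3]
contact_force: [0.0, 0.0, -0.2]
gripper_width: -0.003
grasp_force: 0.0
```

```bash
python3 lid.py
python3 - <<'E'
from h import *
im,d=grab_frame('top'); a=im[95:275,130:350]; b,_=grab_frame('wrist')
cv2.imwrite('pics/c5.png',np.hstack([cv2.resize(a,(400,327)),cv2.resize(b,(400,327))])[:,:,::-1])
E
```

```text
q [ 0.409 -0.45   2.249 -0.558  0.976  2.666] p [0.473 0.152 0.164] r 0.497 az 17.9 toolz [ 0.529 -0.248 -0.811] toolx [ 0.728 -0.359  0.584] F [ 0.049  0.041 -0.164] case [-36.964  20.897 163.748]
-48 [53, 53, 52, 53, 53, 53]
-36 [54, 53, 55, 54, 54, 53]
-24 [55, 54, 54, 53, 53, 54]
-12 [54, 54, 54, 54, 54, 54]
0 [54, 54, 54, 54, 54, 55]
12 [54, None, 55, 55, 55, 54]
24 [55, 56, 55, 54, 55, 54]
36 [55, 55, 55, 54, 54, 54]
48 [55, 55, 54, 54, 54, 54]
```

View pics/c5.png

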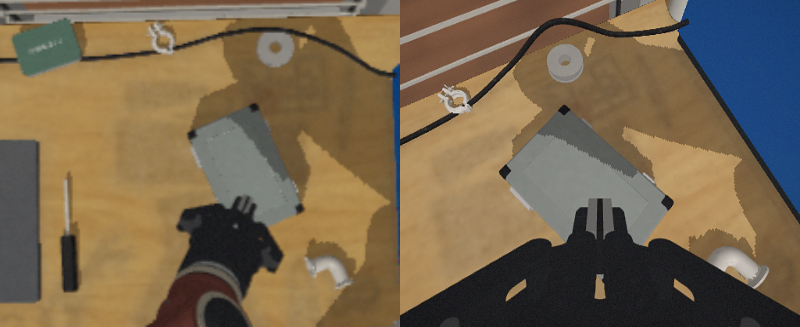

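The lid is shut flat on the case (top face about 54 mm all over), the spool, screwdriver and elbow have not moved, and the hand is clear.

```bash
python3 -c "
from plant import *
print(job_done())"
```

```text
the job is handed in; nothing more can be done
None
```

The flap was folded flat onto the fittings first, then the lid was pushed fully shut; the spool, screwdriver and elbow stayed where they lay, and the job was handed in after about 11 s of robot time.

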